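# Stow a nut in the latched parts caddy

### The job

The tray of the grey steel parts caddy is hanging on its half catch: press the black release button on top so that the tray pops right out, put the loose hex nut in the tray, then push the tray home until it is held by its second, inner catch (the first click is only the half catch) and let go. Handle the caddy gently, with no hard shoves or rams against its stops (20 N would already be too much), and leave the other things on the bench where they are.

Things in the scene. Friction and masses are not known exactly. Their poses are not given: they have to be found in the camera images.
- caddy: Grey sheet-steel box, 170 deep (x) x 130 wide (y) x 70 mm high, fixed to the bench. Origin: centre of its underside; x points from the open front to the back, the way the tray is pushed in; z up. Inside, out of sight, each caddy's inner catch is set differently; a rubber stop meets the tray about 2 mm further in than that catch holds it, stiffening by some 8 N per mm.
- tray (a joint): How far the tray is out (m), along the caddy's -x: 0.080 = popped right out; about 0.033 = on the outer half catch (so it starts); home on the inner catch = somewhere between -0.010 and +0.011, differing from caddy to caddy. A spring pushes it out with 1.5 N (right out) to 6 N (home); if not caught it comes back out.
- tray_front (a point): Centre of the tray's flat upright front plate (116 wide, 54 high, from 10 to 64 mm above the bench), always proud of the box; axes as the caddy's. Push it near its middle: riding over the outer catch takes about 7 N, over the inner about 9 N, each click is felt as a drop in force. A slow push that climbs to 14 N with the tray less than 15 mm out has met the rubber stop, past the inner catch.
- tray_in (a point): Centre of the tray's floor inside, 13 mm above the bench; axes as the caddy's. The open inside is 100 long (x) by 104 mm wide (y), side and rear walls 22 mm high, the front plate 51 mm above the floor. Right out, the part from 45 mm before this point to 38 mm behind it is clear of the box above.
- release_top (a point): Centre of the top of the black release button, a plunger of 24 mm diameter on the caddy's roof, 86 mm above the bench, in a steel collar whose rim is 74 mm above the bench.
- release (a joint): How far the release button is pressed down, in m: 0 = up (sprung), 0.011 = fully down on a solid stop. Pressing takes 3 N at first, 6 N at 6 mm and 9 N fully down; the catch lets go at 5 to 6 mm.
- nut: Plain steel hex nut, lying flat: 26 across flats (its x), 30 across corners (its y), 16 mm high, 60 g. Origin at the centre of its underside.
- ring_flange: Bystander: flat steel ring, 62 mm diameter, 13 mm high. Origin under its centre.
- tin: Bystander: round tin, 65 mm diameter, 48 mm high. Origin under its centre.
- tape_roll: Bystander: roll of masking tape, 68 mm diameter, 24 mm high. Origin under its centre.
- bolt_up: Bystander: bolt standing on its head, 28 mm head, 80 mm high. Origin under its centre.
- magnet: Bystander: flat triangular welding magnet, 65 x 90 x 16 mm. Origin under its centre.

How it is judged (in metres and radians):
On the way, in this order (a step that is already met when the one before it is completed fails the run):
1. the tray has popped right out (more than 70 mm) (value of joint tray above 0.07 m), for 0.2 s.
2. the nut lies in the open tray (out more than 40 mm), let go (value of joint tray above 0.04 m and x of nut in the frame of tray_in between -0.05 and 0.05 m and y of nut in the frame of tray_in between -0.052 and 0.052 m and z of nut in the frame of tray_in between -0.004 and 0.02 m and contact force between the fingers and nut below 0.05 N), for 0.2 s.
At the end, for the whole second after the job is handed in: The tray stays home on its inner catch by itself (less than 15 mm out, at rest), the release button is up (pressed less than 2 mm), and the nut lies at rest inside the tray (value of joint tray below 0.015 m and velocity of joint tray between -0.005 and 0.005 m/s and value of joint release below 0.002 m and x of nut in the frame of tray_in between -0.05 and 0.05 m and y of nut in the frame of tray_in between -0.052 and 0.052 m and z of nut in the frame of tray_in between -0.004 and 0.02 m and linear speed of nut below 0.02 m/s); the robot touches nothing.
It fails at once if the robot pressed or pushed any part of the caddy with more than 20 N (contact force between any of the fingers, the arm and caddy above 20 N).
It fails at once if a bystander was shifted by more than 30 mm (distance of any of ring_flange, tin, tape_roll, bolt_up, magnet from where it was at the start of the episode above 0.03 m).
It fails at once if the standing bolt was knocked over (angle between bolt_up's own z axis and vertical above 0.5 rad).
It also fails if it takes over 69 s, if anything falls off the work surface, if the arm or the gripper's body presses on something with over 40 N, if the wrist force passes 120 N, or if a joint passes its speed limit or range.

### The arm

A 6-joint arm with a two-finger parallel gripper is mounted at the origin on a cart in front of the work surface, level with it; the furniture and walls round the work are solid. World frame = base frame: x ahead of the robot, y to its left, z up, the work surface at z = 0. Lengths are in mm, angles in rad, forces in N, time in s.
With the tool pointing down it reaches from about 275 to 1000 mm from the base axis. Payload 8.4 kg.
Tool frame: the origin (TCP) lies midway between the tips of the shut fingers; the grasp point (between the pads) lies 19 mm behind it; z points along the fingers, y is the line along which they close (so a half turn about z gives the same grasp; the last joint's range is limited). The gripper opens to 85 mm and grips with 20 to 120 N. Pads are 22 mm wide; open, the fingers measure 114 mm over their backs; the gripper's body (76 mm by 85 mm) begins 54 mm behind the grasp point. The pads swing forward as they close: fully open they stand 13 mm farther back than shut.
Start: joints at [1.229, 0.353, 1.633, -0, 1.155, -0.002], TCP at [208.31, 589.266, 231.281] pointing down, gripper open.
Joint ranges: [-2.63, 2.63], [-0.92, 2.1], [0.06, 2.66], [-1.3, 4.44], [0, 2.69], [-3.02, 3.02]. Speed limits (rad/s): [2.22, 2.22, 2.79, 3.14, 3.14, 3.14].

### API

Orientations are given as [roll, pitch, yaw] about the fixed x, y, z axes, in that order (R = Rz(yaw) Ry(pitch) Rx(roll)).
In Python, from rig import telemetry, optics, r gives the robot as it stands.
- The arm moves only by the tool play_rows, never from a script. Its arguments are lists of equal length, an entry for each row: "dp": the shift along the tool's x, y, z in units of 40 mm (1.0 is 40 mm), a list of three; "rot": the turn, a rotation vector about the tool's x, y, z in units of 6 degrees (1.0 is 6 degrees), a list of three. In form: {"dp": [[tx, ty, tz], ...], "rot": [[ax, ay, az], ...]}. A call has 1 to 5 rows; each row is the pose to reach, as a shift and turn from the pose commanded when the call began, along the tool's axes at that moment; what a row does not reach only later rows make up. A row lasts 1/12 s, in which the tool goes at most 41.7 mm and 7.16 degrees, less where a joint would pass 70% of its speed; a pose out of reach is approached as far as the arm can. A call with a gripper value outside its range is refused whole. "fingers" is the opening, from 0 (shut) to 1 (fully open), set as the call begins (left out, the last holds). The fingers move at their own pace and stop on an object; "grip_force" is the grip in N (left out, the last holds). Time passes only in rows, so rows that repeat a pose let the fingers close. It gives the time, the measured TCP pose, the force, the opening and the grip force at its end, in the units of the state.
- telemetry.sense(): the state, without advancing time (a new reading comes with each control period).
- optics.grab_frame(name): name is "side" or "top"; returns a dict with "color" (384x512x3 uint8, red, green, blue), "mtx" (3x3 intrinsics, pixels), "R" (3x3) and "t" (3): a world point X has camera coordinates R X + t. Camera axes: x right, y down, z forward; pixel columns grow to the right and rows downward; lengths in mm; the calibration is good to about 2 mm. A picture is of the moment at which its call begins. There is no depth.
- r.sign_off(): hands the job in; it is judged then, once.
The state is a dict: "clock": time; "qpos": joint angles; "qvel": joint speeds; "joint_efforts": joint torques, N m; "eef_pos": TCP position; "tcp_rot": TCP orientation; "contact_force": force on the tool from outside, world axes, zero at the start; "wrist_torque": the same for the moment, N m; "opening": opening from 0.0 (shut) to 1.0 (fully open); "grasp_force": force on a finger pad.
Only numpy, scipy, OpenCV 4.12 (cv2) and the standard library are available. Lean on these libraries where they do the work, as an engineer would, in place of code of your own. Each camera call takes 0.05 s, during which the arm holds its last target. There are 200 camera calls.

## Working session

There is one attempt and no reset: what is moved stays moved. The work goes in short steps, Python scripts to look and compute and a tool call to move; the robot and the scene stay as the last step left them, time stands still between calls to the robot, and variables do not carry over. Pictures are saved under pics/ and viewed, at most 10 in all, crops included, and the job is handed in when it is done.

Besides the shell and the picture viewer there is one more tool, called after ">>>" by a JSON object that holds its "method" and its "body", one argument or row to a line. play_rows: Moves the arm, as the interface text tells. Its arguments: {"type":"object","properties":{"dp":{"type":"array"},"rot":{"type":"array"},"fingers":{"type":"number"},"grip_force":{"type":"number"}},"required":["dp","rot"]}

```bash
mkdir -p pics; ls; python3 - <<'E'
from rig import telemetry, optics, r
import cv2,json
for n in("top","side"):
    f=optics.grab_frame(n); cv2.imwrite(f"pics/{n}0.png",f["color"][...,::-1])
    print(n,f["mtx"].round(1).tolist(),f["R"].round(4).tolist(),f["t"].round(1).tolist())
s=telemetry.sense();print(s)
E
```

```text
pics
top [[420.9, 0.0, 259.4], [0.0, 420.9, 184.2], [0.0, 0.0, 1.0]] [[0.077, -0.997, 0.0037], [-0.9709, -0.0759, -0.2272], [0.2268, 0.0139, -0.9738]] [-65.6, 594.3, 1116.3]
side [[443.6, 0.0, 257.4], [0.0, 443.6, 186.2], [0.0, 0.0, 1.0]] [[-0.969, -0.2462, 0.0224], [-0.1182, 0.3818, -0.9167], [0.2171, -0.8909, -0.399]] [555.3, 143.9, 1270.3]
{'clock': 0.1, 'qpos': array([ 1.22860874e+00,  3.53542313e-01,  1.63404194e+00, -1.26516484e-05,
        1.15517558e+00, -2.39828243e-03]), 'qvel': array([ 0.00010808, -0.00146972, -0.00184057, -0.00017854, -0.00078033,
        0.00036094]), 'joint_efforts': array([ 1.68824954e-06, -6.06361270e+01, -3.42821860e+01, -1.47208075e-04,
        3.95136929e-03, -2.20460441e-05]), 'eef_pos': array([208.17172473, 588.88200781, 230.66721546]), 'tcp_rot': array([-3.14042545e+00,  8.76932762e-06,  2.80180847e+00]), 'contact_force': array([ 1.05100749, -0.6731351 ,  0.05776924]), 'wrist_torque': array([ 0.01203172, -0.00589228,  0.01656275]), 'grasp_force': 0.0, 'opening': 0.9979204199498105}
```

View pics/top0.png

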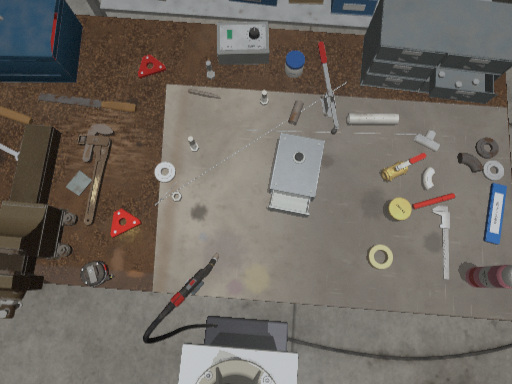

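View pics/side0.png

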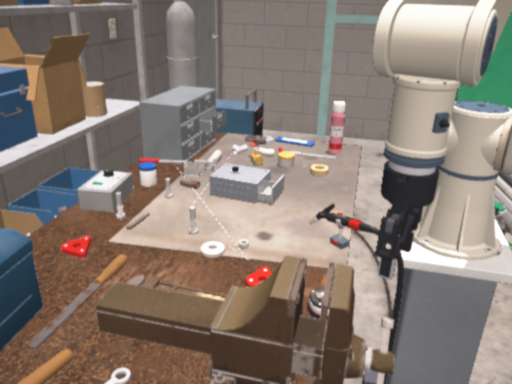

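The top view shows the caddy at about (297,172) with its tray front near (290,207) facing the robot and the button at (299,156). The nut is at (176,197), the ring flange at (165,172), and a standing bolt at (193,145).

```bash
cat > h.py <<'E'
import numpy as np
def ray(f,u,v,z):
    d=f["R"].T@np.linalg.inv(f["mtx"])@np.array([u,v,1.]); c=-f["R"].T@f["t"]
    return c+d*(z-c[2])/d[2]
def tri(f1,p1,f2,p2):
    A=[];b=[]
    for f,p in((f1,p1),(f2,p2)):
        d=f["R"].T@np.linalg.inv(f["mtx"])@np.array([*p,1.]); d/=np.linalg.norm(d); c=-f["R"].T@f["t"]
        P=np.eye(3)-np.outer(d,d); A.append(P); b.append(P@c)
    return np.linalg.solve(sum(A),sum(b))
def proj(f,X):
    q=f["mtx"]@(f["R"]@np.array(X)+f["t"]); return q[:2]/q[2]
E
python3 - <<'E'
import cv2,numpy as np
t=cv2.imread("pics/top0.png"); s=cv2.imread("pics/side0.png")
a=cv2.resize(t[125:225,255:340],None,fx=4.5,fy=4.5,interpolation=cv2.INTER_CUBIC)
b=cv2.resize(t[155:210,145:205],None,fx=6.5,fy=6.5,interpolation=cv2.INTER_CUBIC)
c=np.zeros((600,800,3),np.uint8); c[:a.shape[0],:a.shape[1]]=a[:600]; c[:b.shape[0],400:400+b.shape[1]]=b[:600,:400]
d=cv2.resize(s[225:270,190:290],None,fx=4,fy=4,interpolation=cv2.INTER_CUBIC); c[400:580,400:]=d
cv2.imwrite("pics/crop.png",c)
E
```

```text
(no output)
```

View pics/crop.png

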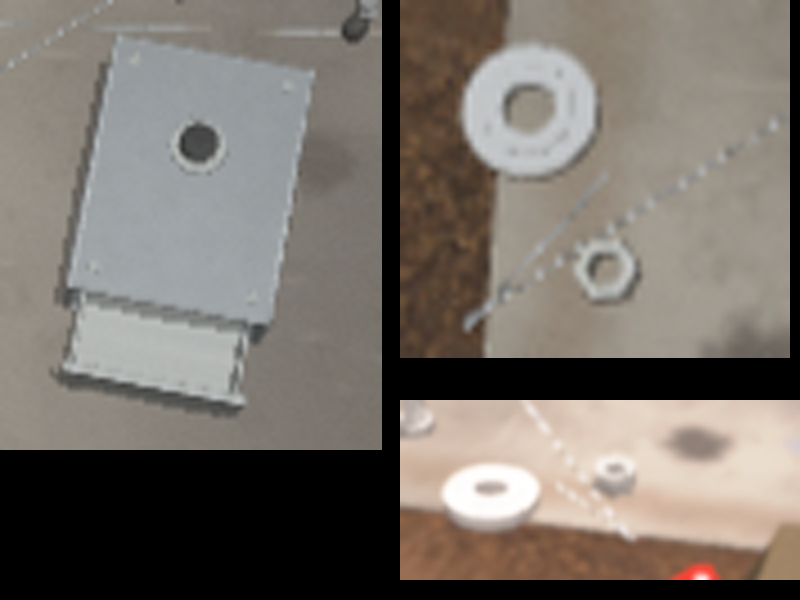

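The crop shows the roof corners (crop px) at (119,37), (314,72), (270,327) and (70,290). The button is at (199,142), the front plate's top edge runs (60,375)–(242,403), and the nut is at (607,269).

```bash
python3 - <<'E'
from rig import telemetry, optics, r
import cv2,numpy as np
from h import *
f=optics.grab_frame("top");g=optics.grab_frame("side")
cv=lambda u,v:((u+.5)/4.5+255-.5,(v+.5)/4.5+125-.5)
C=np.array([ray(f,*cv(*p),70) for p in((119,37),(314,72),(270,327),(70,290))]);print(C.round(0))
print("sides",[np.linalg.norm(C[i]-C[i-1]).round(1) for i in range(4)],"ctr",C.mean(0).round(1))
ax=(C[0]+C[1]-C[2]-C[3]);print("yaw x",np.arctan2(ax[1],ax[0]));ay=(C[0]+C[3]-C[1]-C[2]);print("yaw from y",np.arctan2(-ay[0],ay[1]))
print("button",ray(f,*cv(199,142),86).round(1))
F=np.array([ray(f,*cv(*p),64) for p in((60,375),(242,403))]);print("front",F.round(1),np.linalg.norm(F[0]-F[1]),F.mean(0))
# nut
def blob(im,x0,y0,x1,y1,k=8):
    c=cv2.resize(cv2.cvtColor(im[y0:y1,x0:x1],cv2.COLOR_RGB2GRAY),None,fx=k,fy=k,interpolation=cv2.INTER_CUBIC)
    return c
n=(176.3,195.9)
c=blob(f["color"],168,188,186,205);th,m=cv2.threshold(c,0,255,cv2.THRESH_OTSU)
cs,_=cv2.findContours(m,cv2.RETR_EXTERNAL,cv2.CHAIN_APPROX_NONE);k=max(cs,key=cv2.contourArea)[:,0]
P=np.array([ray(f,(u+.5)/8+167.5,(v+.5)/8+187.5,16)[:2] for u,v in k])
print("nut",(P.max(0)+P.min(0))/2,P.max(0)-P.min(0), ray(f,*n,16).round(1))
for a in range(0,180,10):
    d=np.array([np.cos(np.radians(a)),np.sin(np.radians(a))]);w=P@d;print(a,round(np.ptp(w),1),round((w.max()+w.min())/2,1),end="; ")
# button & side checks
b=g["color"][160:172,250:280].astype(int).sum(2);v,u=np.unravel_index(b.argmin(),b.shape);print("\nside dark",u+250,v+160,"expected",proj(g,ray(f,*cv(199,142),86)))
print("nut side expected",proj(g,[*((P.max(0)+P.min(0))/2),16]),"seen ~",(615/4-100+190,(470-400)/4+225))
E
```

```text
[[ 754.  -70.   70.]
 [ 741. -196.   70.]
 [ 572. -176.   70.]
 [ 586.  -50.   70.]]
sides [np.float64(169.8), np.float64(126.9), np.float64(169.8), np.float64(126.2)] ctr [ 663.1 -123.1   70. ]
yaw x -0.11740734747801494
yaw from y -0.10947663578153327
button [ 683. -124.   86.]
front [[ 532.7  -48.2   64. ]
 [ 523.9 -161.6   64. ]] 113.7632864103052 [ 528.32272889 -104.91360974   64.        ]
nut [557.02560782 213.97089462] [51.58465909 45.29869149] [555.9 220.9  16. ]
0 51.6 557.0; 10 52.0 584.0; 20 53.9 593.1; 30 55.0 584.6; 40 55.0 558.6; 50 56.1 517.1; 60 55.7 460.0; 70 53.7 388.9; 80 50.1 306.0; 90 45.3 214.0; 100 43.5 114.8; 110 46.5 9.2; 120 48.5 -96.4; 130 49.3 -198.9; 140 51.1 -294.2; 150 52.3 -380.0; 160 53.4 -453.5; 170 53.3 -513.1; 
side dark 252 160 expected [235.43226667 167.45002269]
nut side expected [243.77015082 240.03523217] seen ~ (243.75, 242.5)
```

>>> {"method": "play_rows", "body": {
  "dp": [
    [-0.8, -0.6, 0],
    [-1.6, -1.2, 0],
    [-2.4, -1.8, 0],
    [-3.2, -2.4, 0],
    [-4, -3, 0]
  ],
  "rot": [
    [0, 0, 0],
    [0, 0, 0],
    [0, 0, 0],
    [0, 0, 0],
    [0, 0, 0]
  ],
  "fingers": 0
}}

```text
clock: 0.62
eef_pos: [319.7, 421.1, 231.2]
tcp_rot: [-3.141, 0.0, 2.802]
contact_force: [1.1, -0.2, 0.9]
opening: 0.297
grasp_force: 0.0
```

>>> {"method": "play_rows", "body": {
  "dp": [
    [-0.8, -0.6, 0],
    [-1.6, -1.2, 0],
    [-2.4, -1.8, 0],
    [-3.2, -2.4, 0],
    [-4, -3, 0]
  ],
  "rot": [
    [0, 0, -0.4],
    [0, 0, -0.8],
    [0, 0, -1.2],
    [0, 0, -1.6],
    [0, 0, -2.15]
  ]
}}

```text
clock: 1.03
eef_pos: [430.7, 254.5, 231.4]
tcp_rot: [3.141, 0.0, 3.029]
contact_force: [0.9, 0.2, -0.4]
opening: -0.003
grasp_force: 0.0
```

```bash
cat >> h.py <<'E'
def go(target,s):
    from scipy.spatial.transform import Rotation as Ro
    R=Ro.from_euler("xyz",s["tcp_rot"]).as_matrix()
    return (R.T@(np.array(target)-s["eef_pos"])/40).round(3)
E
python3 - <<'E'
from rig import telemetry, optics
from h import *
import cv2
s=telemetry.sense();print(s["eef_pos"],s["tcp_rot"],go((683,-124,231),s))
f=optics.grab_frame("top")
c=f["color"][180:212,160:192].astype(float); b=c-np.median(c,(0,1)); 
k=10;G=cv2.resize(cv2.cvtColor(f["color"][180:212,160:192],cv2.COLOR_RGB2GRAY),None,fx=k,fy=k,interpolation=cv2.INTER_CUBIC)
for th in(165,175,185,195):
    m=(G>th).astype(np.uint8);cs,_=cv2.findContours(m,cv2.RETR_EXTERNAL,cv2.CHAIN_APPROX_NONE)
    for q in cs:
        if cv2.pointPolygonTest(cv2.convexHull(q),(163,158),False)<0: continue
        P=np.array([ray(f,(u+.5)/k+159.5,(v+.5)/k+179.5,16)[:2] for u,v in q[:,0]])
        print(th,((P.max(0)+P.min(0))/2).round(1))
        print([(a,round(float(np.ptp(P@[np.cos(np.radians(a)),np.sin(np.radians(a))])),1)) for a in range(0,180,10)])
print(G[::40,::40])
E
```

```text
[430.69098575 254.53532333 231.41063634] [3.14142604e+00 2.84989676e-04 3.02901077e+00] [-7.331 -8.695  0.011]
165 [556.5 222.2]
[(0, 26.7), (10, 25.2), (20, 26.1), (30, 26.5), (40, 27.3), (50, 27.5), (60, 27.3), (70, 27.1), (80, 26.4), (90, 26.0), (100, 26.0), (110, 26.0), (120, 25.5), (130, 24.5), (140, 25.7), (150, 27.2), (160, 27.9), (170, 27.7)]
175 [556.3 222.1]
[(0, 25.2), (10, 23.7), (20, 24.3), (30, 24.9), (40, 24.7), (50, 24.8), (60, 24.7), (70, 24.7), (80, 24.6), (90, 24.9), (100, 25.0), (110, 25.0), (120, 24.4), (130, 23.2), (140, 24.5), (150, 25.8), (160, 26.4), (170, 26.2)]
[[184 194 189 114 137 144 147 146]
 [147 149 141 134 137 146 144 151]
 [149 148 142 128 137 159 154 152]
 [151 146 148 142 155 135 154 154]
 [151 151 139 172 136 194 154 151]
 [115 144 138 135 172  95 153 154]
 [146 146 137 136 140 150 153 154]
 [100 139 135 134 143 152 153 152]]
```

>>> {"method": "play_rows", "body": {
  "dp": [
    [-0.65, -0.75, 0],
    [-1.3, -1.5, 0],
    [-1.95, -2.25, 0],
    [-2.6, -3, 0],
    [-3.25, -3.75, 0]
  ],
  "rot": [
    [0, 0, 0],
    [0, 0, 0],
    [0, 0, 0],
    [0, 0, 0],
    [0, 0, 0]
  ]
}}

```text
clock: 1.5
eef_pos: [542.7, 90.7, 231.3]
tcp_rot: [3.142, 0.0, 3.027]
contact_force: [0.4, 1.5, 0.1]
opening: -0.002
grasp_force: 0.0
```

>>> {"method": "play_rows", "body": {
  "dp": [
    [-0.65, -0.75, 0],
    [-1.3, -1.5, 0],
    [-1.95, -2.25, 0.3],
    [-2.6, -3, 0.6],
    [-3.25, -3.75, 0.9]
  ],
  "rot": [
    [0, 0, 0],
    [0, 0, 0],
    [0, 0, 0],
    [0, 0, 0],
    [0, 0, 0]
  ]
}}

```text
clock: 1.92
eef_pos: [654.9, -73.3, 194.9]
tcp_rot: [3.142, 0.0, 3.027]
contact_force: [1.0, 0.9, 0.3]
opening: 0.0
grasp_force: 0.0
```

>>> {"method": "play_rows", "body": {
  "dp": [
    [-0.4, -0.6, 0.5],
    [-0.8, -1.2, 1],
    [-0.83, -1.2, 1.6],
    [-0.83, -1.2, 2.2],
    [-0.83, -1.2, 2.4]
  ],
  "rot": [
    [0, 0, 0],
    [0, 0, 0],
    [0, 0, 0],
    [0, 0, 0],
    [0, 0, 0]
  ]
}}

```text
clock: 2.33
eef_pos: [679.2, -123.2, 95.1]
tcp_rot: [3.141, -0.006, 3.026]
contact_force: [-1.8, -0.0, -0.9]
opening: 0.001
grasp_force: 0.0
```

```bash
python3 - <<'E'
from rig import telemetry, optics
from h import *
import cv2
s=telemetry.sense();print(s["eef_pos"],s["tcp_rot"],s["contact_force"],go((683,-124,88),s))
f=optics.grab_frame("side");print(proj(f,(683,-124,86)),proj(f,s["eef_pos"]))
u,v=235,167
cv2.imwrite("pics/press.png",cv2.resize(f["color"][125:215,195:295,::-1],None,fx=6,fy=6,interpolation=cv2.INTER_CUBIC))
E
```

```text
[ 679.241065   -123.15054539   95.06693196] [ 3.14117488 -0.00559541  3.02581201] [-1.76041225 -0.03948505 -0.94986163] [-0.097 -0.01   0.176]
[235.44436045 167.45389637] [236.45057503 165.14255784]
```

View pics/press.png

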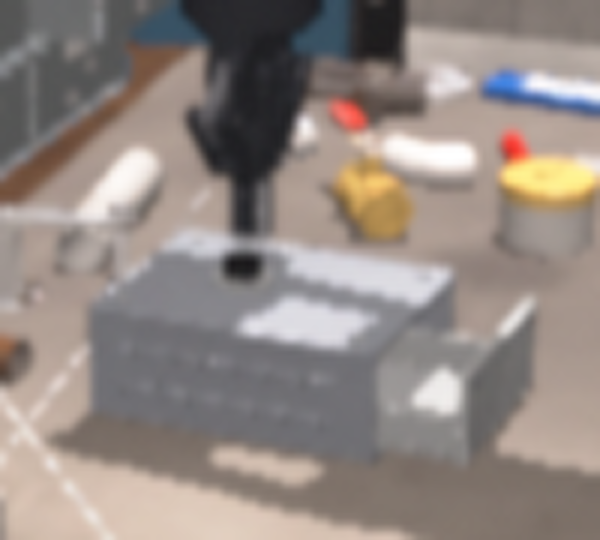

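The shut fingers stand just above the black button at about (240,265), well aligned. I'll press slowly.

>>> {"method": "play_rows", "body": {
  "dp": [
    [0, 0, 0.03],
    [0, 0, 0.06],
    [0, 0, 0.1],
    [0, 0, 0.15],
    [0, 0, 0.2]
  ],
  "rot": [
    [0, 0, 0],
    [0, 0, 0],
    [0, 0, 0],
    [0, 0, 0],
    [0, 0, 0]
  ]
}}

```text
clock: 2.8
eef_pos: [682.1, -122.8, 92.4]
tcp_rot: [-3.141, 0.002, 3.027]
contact_force: [0.1, -0.3, -0.4]
opening: -0.002
grasp_force: 0.0
```

>>> {"method": "play_rows", "body": {
  "dp": [
    [0, 0, 0.02],
    [0, 0, 0.04],
    [0, 0, 0.06],
    [0, 0, 0.08],
    [0, 0, 0.1]
  ],
  "rot": [
    [0, 0, 0],
    [0, 0, 0],
    [0, 0, 0],
    [0, 0, 0],
    [0, 0, 0]
  ]
}}

```text
clock: 3.22
eef_pos: [681.5, -122.9, 87.3]
tcp_rot: [3.142, 0.0, 3.027]
contact_force: [-0.0, 0.2, 0.5]
opening: 0.003
grasp_force: 0.0
```

>>> {"method": "play_rows", "body": {
  "dp": [
    [0, 0, 0.03],
    [0, 0, 0.06],
    [0, 0, 0.08],
    [0, 0, 0.1],
    [0, 0, 0.12]
  ],
  "rot": [
    [0, 0, 0],
    [0, 0, 0],
    [0, 0, 0],
    [0, 0, 0],
    [0, 0, 0]
  ]
}}

```text
clock: 3.63
eef_pos: [681.6, -123.0, 82.7]
tcp_rot: [-3.142, 0.0, 3.027]
contact_force: [-0.6, 0.1, 3.9]
opening: -0.002
grasp_force: 1.7
```

>>> {"method": "play_rows", "body": {
  "dp": [
    [0, 0, 0.015],
    [0, 0, 0.03],
    [0, 0, 0.04],
    [0, 0, 0.05],
    [0, 0, 0.05]
  ],
  "rot": [
    [0, 0, 0],
    [0, 0, 0],
    [0, 0, 0],
    [0, 0, 0],
    [0, 0, 0]
  ]
}}

```text
clock: 4.05
eef_pos: [681.7, -123.0, 80.7]
tcp_rot: [-3.142, 0.0, 3.027]
contact_force: [-1.4, 0.4, 4.8]
opening: 0.002
grasp_force: 2.6
```

```bash
python3 - <<'E'
from rig import telemetry, optics
import cv2
s=telemetry.sense();print(s["eef_pos"],s["contact_force"])
f=optics.grab_frame("top");cv2.imwrite("pics/pop.png",cv2.resize(f["color"][120:250,240:350,::-1],None,fx=4,fy=4))
E
```

```text
[ 681.65124112 -122.95454072   80.69726499] [-1.4308646   0.40275456  4.80212878]
```

View pics/pop.png

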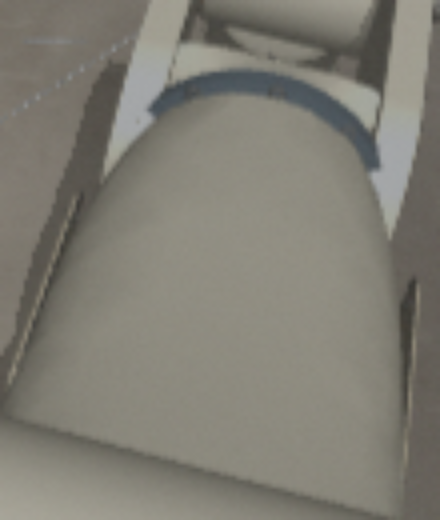

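The arm hides the tray in the top view. I'll press another 2 mm and check in the side view.

>>> {"method": "play_rows", "body": {
  "dp": [
    [0, 0, 0.02],
    [0, 0, 0.04],
    [0, 0, 0.06],
    [0, 0, 0.06],
    [0, 0, 0.06]
  ],
  "rot": [
    [0, 0, 0],
    [0, 0, 0],
    [0, 0, 0],
    [0, 0, 0],
    [0, 0, 0]
  ]
}}

```text
clock: 4.52
eef_pos: [681.7, -123.0, 78.6]
tcp_rot: [-3.142, 0.0, 3.027]
contact_force: [-1.5, 1.7, 6.9]
opening: 0.001
grasp_force: 3.3
```

```bash
python3 - <<'E'
from rig import telemetry, optics
import cv2
f=optics.grab_frame("side");cv2.imwrite("pics/pop2.png",cv2.resize(f["color"][125:225,195:315,::-1],None,fx=4,fy=4))
E
```

```text
(no output)
```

View pics/pop2.png

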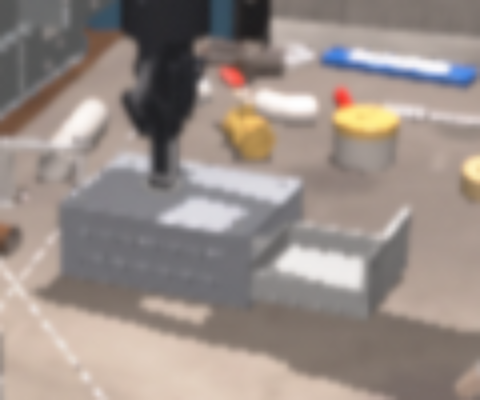

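The tray is right out, with its front at about (390,260) in the crop. Next, up and over to the nut.

>>> {"method": "play_rows", "body": {
  "dp": [
    [0, 0, -0.5],
    [0, 0, -1.2],
    [0, 0, -1.9],
    [0.1, 0.3, -2.6],
    [0.3, 0.8, -2.8]
  ],
  "rot": [
    [0, 0, 0],
    [0, 0, 0],
    [0, 0, 0],
    [0, 0, 0],
    [0, 0, 0]
  ]
}}

```text
clock: 4.98
eef_pos: [675.6, -91.3, 194.5]
tcp_rot: [-3.141, 0.006, 3.025]
contact_force: [1.5, 0.4, 0.7]
opening: -0.0
grasp_force: 0.0
```

>>> {"method": "play_rows", "body": {
  "dp": [
    [0.4, 0.8, 0],
    [0.8, 1.6, 0],
    [1.2, 2.4, 0],
    [1.6, 3.2, 0],
    [2, 4, 0]
  ],
  "rot": [
    [0, 0, 0],
    [0, 0, 0],
    [0, 0, 0],
    [0, 0, 0],
    [0, 0, 0]
  ],
  "fingers": 0.6
}}

```text
clock: 5.4
eef_pos: [611.1, 79.7, 189.8]
tcp_rot: [-3.142, -0.0, 3.027]
contact_force: [0.8, 0.4, 0.4]
opening: 0.6
grasp_force: 0.0
```

>>> {"method": "play_rows", "body": {
  "dp": [
    [0.4, 0.8, 0],
    [0.8, 1.6, 0],
    [1.2, 2.4, 0],
    [1.6, 3.2, 0],
    [1.8, 3.4, 0]
  ],
  "rot": [
    [0, 0, -1.1],
    [0, 0, -2.2],
    [0, 0, -3.3],
    [0, 0, -4.4],
    [0, 0, -5.5]
  ]
}}

```text
clock: 5.82
eef_pos: [554.6, 225.7, 189.9]
tcp_rot: [3.14, 0.0, -2.672]
contact_force: [-0.0, -0.1, 0.2]
opening: 0.594
grasp_force: 0.0
```

>>> {"method": "play_rows", "body": {
  "dp": [
    [0, 0, 0.6],
    [0, 0, 1.2],
    [0, 0, 1.6],
    [0, 0, 2],
    [0, 0, 2.2]
  ],
  "rot": [
    [0, 0, -1.1],
    [0, 0, -2.2],
    [0, 0, -2.25],
    [0, 0, -2.25],
    [0, 0, -2.25]
  ]
}}

```text
clock: 6.23
eef_pos: [554.7, 221.3, 99.8]
tcp_rot: [3.141, -0.003, -2.444]
contact_force: [-0.6, -0.8, 0.4]
opening: 0.601
grasp_force: 0.0
```

```bash
python3 - <<'E'
from rig import telemetry, optics
from h import *
import cv2
s=telemetry.sense();print(s["eef_pos"],s["tcp_rot"],s["opening"],go((556.5,222,60),s))
f=optics.grab_frame("side");print(proj(f,(556.5,222,16)),proj(f,s["eef_pos"]))
g=optics.grab_frame("top")
a=cv2.resize(f["color"][180:270,190:290,::-1],(500,450));b=cv2.resize(g["color"][145:220,140:200,::-1],(300,375))
c=np.zeros((450,800,3),np.uint8);c[:,:500]=a;c[:375,500:]=b;cv2.imwrite("pics/nut.png",c)
E
```

```text
[554.73930765 221.30328791  99.81039717] [ 3.14062107e+00 -2.87706857e-03 -2.44448018e+00] 0.600517641674 [-0.048 -0.016  0.995]
[243.13831259 241.5338369 ] [244.17038137 213.56917422]
```

View pics/nut.png

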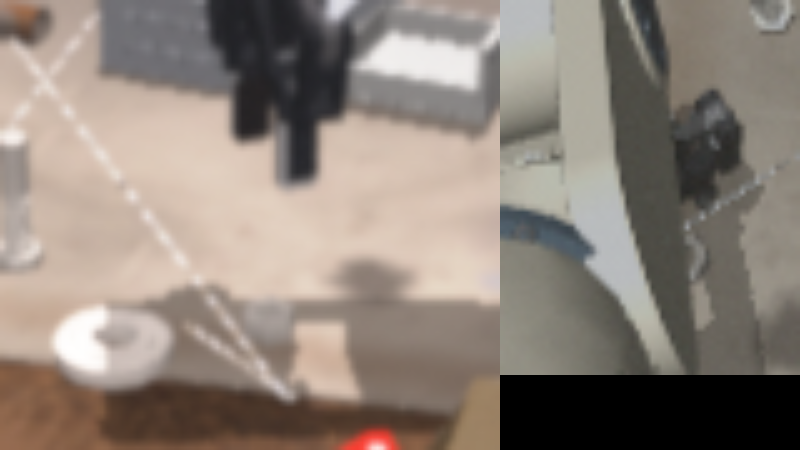

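The nut at (267,310) in the crop is px (243,242), where predicted; the fingers straddle it from above. Descending.

>>> {"method": "play_rows", "body": {
  "dp": [
    [-0.03, -0.02, 0.4],
    [-0.03, -0.02, 0.9],
    [-0.03, -0.02, 1.4],
    [-0.03, -0.02, 1.8],
    [-0.03, -0.02, 2.1]
  ],
  "rot": [
    [0, 0, 0],
    [0, 0, 0],
    [0, 0, 0],
    [0, 0, 0],
    [0, 0, 0]
  ]
}}

```text
clock: 6.75
eef_pos: [557.8, 221.8, 17.7]
tcp_rot: [-3.141, 0.0, -2.445]
contact_force: [0.8, -0.3, 0.1]
opening: 0.603
grasp_force: 0.0
```

>>> {"method": "play_rows", "body": {
  "dp": [
    [0, 0, 0.08],
    [0, 0, 0.15],
    [0, 0, 0.2],
    [0, 0, 0.24],
    [0, 0, 0.24]
  ],
  "rot": [
    [0, 0, 0],
    [0, 0, 0],
    [0, 0, 0],
    [0, 0, 0],
    [0, 0, 0]
  ]
}}

```text
clock: 7.17
eef_pos: [558.0, 222.0, 9.1]
tcp_rot: [-3.141, 0.001, -2.445]
contact_force: [-0.1, 0.3, 0.6]
opening: 0.595
grasp_force: 0.0
```

>>> {"method": "play_rows", "body": {
  "dp": [
    [0, 0, 0.08],
    [0, 0, 0.14],
    [0, 0, 0.14],
    [0, 0, 0.14],
    [0, 0, 0.14]
  ],
  "rot": [
    [0, 0, 0],
    [0, 0, 0],
    [0, 0, 0],
    [0, 0, 0],
    [0, 0, 0]
  ]
}}

```text
clock: 7.58
eef_pos: [557.5, 221.9, 2.9]
tcp_rot: [-3.142, -0.0, -2.445]
contact_force: [-0.1, 0.6, 0.4]
opening: 0.597
grasp_force: 0.0
```

>>> {"method": "play_rows", "body": {
  "dp": [
    [0, 0, 0],
    [0, 0, 0],
    [0, 0, 0],
    [0, 0, 0],
    [0, 0, 0]
  ],
  "rot": [
    [0, 0, 0],
    [0, 0, 0],
    [0, 0, 0],
    [0, 0, 0],
    [0, 0, 0]
  ],
  "fingers": 0,
  "grip_force": 35
}}

```text
clock: 8.0
eef_pos: [557.6, 221.9, 3.1]
tcp_rot: [-3.142, 0.0, -2.445]
contact_force: [-0.3, -0.2, 4.2]
opening: 0.288
grasp_force: 34.7
```

>>> {"method": "play_rows", "body": {
  "dp": [
    [0, 0, 0],
    [0, 0, -0.2],
    [0, 0, -0.6],
    [0, 0, -1.1],
    [0, 0, -1.5]
  ],
  "rot": [
    [0, 0, 0],
    [0, 0, 0],
    [0, 0, 0],
    [0, 0, 0],
    [0, 0, 0]
  ]
}}

```text
clock: 8.42
eef_pos: [557.5, 221.8, 64.0]
tcp_rot: [3.142, -0.0, -2.445]
contact_force: [0.6, 0.1, -0.6]
opening: 0.287
grasp_force: 34.5
```

Gripped: the opening is 0.288, about 25 mm. Carrying it to the tray.

>>> {"method": "play_rows", "body": {
  "dp": [
    [0.3, -0.3, -0.6],
    [0.9, -0.9, -1.1],
    [1.5, -1.5, -1.6],
    [2.1, -2.1, -2],
    [2.7, -2.7, -2.2]
  ],
  "rot": [
    [0, 0, 0],
    [0, 0, 0],
    [0, 0, 0],
    [0, 0, 0],
    [0, 0, 0]
  ]
}}

```text
clock: 8.83
eef_pos: [544.6, 68.5, 153.4]
tcp_rot: [-3.14, 0.002, -2.444]
contact_force: [0.3, 0.3, -0.7]
opening: 0.287
grasp_force: 34.5
```

>>> {"method": "play_rows", "body": {
  "dp": [
    [0.65, -0.65, 0],
    [1.3, -1.3, 0],
    [1.95, -1.95, 0],
    [2.6, -2.6, 0],
    [3.08, -3.17, 0]
  ],
  "rot": [
    [0, 0, 1.1],
    [0, 0, 2.2],
    [0, 0, 3.3],
    [0, 0, 4.4],
    [0, 0, 5.5]
  ]
}}

```text
clock: 9.25
eef_pos: [529.9, -108.9, 151.3]
tcp_rot: [-3.141, -0.0, -3.027]
contact_force: [0.5, -0.8, -0.9]
opening: 0.283
grasp_force: 34.5
```

>>> {"method": "play_rows", "body": {
  "dp": [
    [0, 0, 0],
    [0, 0, 0],
    [0, 0, 0],
    [0, 0, 0],
    [0, 0, 0]
  ],
  "rot": [
    [0, 0, 1],
    [0, 0, 2],
    [0, 0, 2.25],
    [0, 0, 2.25],
    [0, 0, 2.25]
  ]
}}

```text
clock: 9.67
eef_pos: [530.8, -106.7, 151.1]
tcp_rot: [-3.142, -0.0, 3.028]
contact_force: [0.1, -0.1, -0.6]
opening: 0.288
grasp_force: 34.6
```

```bash
python3 - <<'E'
from rig import telemetry, optics
from h import *
import cv2
s=telemetry.sense();print(s["eef_pos"],s["tcp_rot"],s["grasp_force"],go((531,-106.5,18),s))
f=optics.grab_frame("side")
R=np.array([[.9934,.115],[-.115,.9934]])
def L(x,y,z): return [*(np.array([663,-123])+R@[x,y]),z]
im=cv2.resize(f["color"][130:220,200:320,::-1],None,fx=6,fy=6,interpolation=cv2.INTER_CUBIC)
for p in [L(-183,-58,64),L(-183,58,64),L(-183,58,10),L(-85,65,70),L(-133,1,13)]:
    q=(proj(f,p)-[200,130]+.5)*6; cv2.circle(im,(int(q[0]),int(q[1])),3,(0,0,255),-1)
cv2.imwrite("pics/tray.png",im)
E
```

```text
[ 530.7892132  -106.65154905  151.08534658] [-3.14156621e+00 -4.75435747e-06  3.02824526e+00] 34.622934334875026 [-0.005  0.004  3.327]
```

View pics/tray.png

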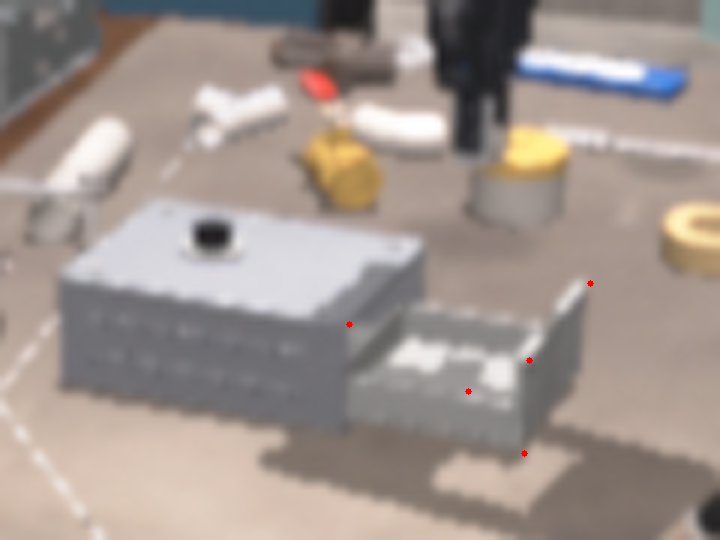

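The predicted plate corners and target (468,391) match the tray within about a pixel, and the button is up again. Lowering.

>>> {"method": "play_rows", "body": {
  "dp": [
    [0, 0, 0.6],
    [0, 0, 1.3],
    [0, 0, 2],
    [0, 0, 2.5],
    [0, 0, 2.8]
  ],
  "rot": [
    [0, 0, 0],
    [0, 0, 0],
    [0, 0, 0],
    [0, 0, 0],
    [0, 0, 0]
  ]
}}

```text
clock: 10.13
eef_pos: [529.7, -106.1, 36.8]
tcp_rot: [3.141, -0.003, 3.029]
contact_force: [-0.1, -0.6, -0.4]
opening: 0.29
grasp_force: 34.6
```

>>> {"method": "play_rows", "body": {
  "dp": [
    [0, 0, 0.15],
    [0, 0, 0.3],
    [0, 0, 0.4],
    [0, 0, 0.48],
    [0, 0, 0.5]
  ],
  "rot": [
    [0, 0, 0],
    [0, 0, 0],
    [0, 0, 0],
    [0, 0, 0],
    [0, 0, 0]
  ]
}}

```text
clock: 10.55
eef_pos: [531.4, -106.7, 19.2]
tcp_rot: [-3.141, 0.001, 3.027]
contact_force: [-0.8, 0.6, -0.6]
opening: 0.289
grasp_force: 34.6
```

>>> {"method": "play_rows", "body": {
  "dp": [
    [0, 0, 0],
    [0, 0, 0],
    [0, 0, 0],
    [0, 0, 0],
    [0, 0, 0]
  ],
  "rot": [
    [0, 0, 0],
    [0, 0, 0],
    [0, 0, 0],
    [0, 0, 0],
    [0, 0, 0]
  ]
}}

```text
clock: 10.97
eef_pos: [531.1, -106.6, 19.1]
tcp_rot: [-3.142, 0.0, 3.027]
contact_force: [0.4, -0.5, -0.8]
opening: 0.287
grasp_force: 34.6
```

>>> {"method": "play_rows", "body": {
  "dp": [
    [0, 0, 0.02],
    [0, 0, 0.04],
    [0, 0, 0.05],
    [0, 0, 0.05],
    [0, 0, 0.05]
  ],
  "rot": [
    [0, 0, 0],
    [0, 0, 0],
    [0, 0, 0],
    [0, 0, 0],
    [0, 0, 0]
  ]
}}

```text
clock: 11.38
eef_pos: [530.9, -106.6, 16.8]
tcp_rot: [-3.142, -0.0, 3.027]
contact_force: [-0.3, 0.0, -1.3]
opening: 0.288
grasp_force: 34.6
```

>>> {"method": "play_rows", "body": {
  "dp": [
    [0, 0, 0],
    [0, 0, 0],
    [0, 0, 0],
    [0, 0, 0],
    [0, 0, 0]
  ],
  "rot": [
    [0, 0, 0],
    [0, 0, 0],
    [0, 0, 0],
    [0, 0, 0],
    [0, 0, 0]
  ],
  "fingers": 0.5
}}

```text
clock: 11.8
eef_pos: [531.0, -106.6, 16.9]
tcp_rot: [-3.142, 0.0, 3.027]
contact_force: [-0.3, -0.1, -0.9]
opening: 0.496
grasp_force: 0.0
```

>>> {"method": "play_rows", "body": {
  "dp": [
    [0, 0, -0.3],
    [0, 0, -0.8],
    [0, 0, -1.4],
    [0, 0, -2],
    [0, 0, -2.6]
  ],
  "rot": [
    [0, 0, 0],
    [0, 0, 0],
    [0, 0, 0],
    [0, 0, 0],
    [0, 0, 0]
  ]
}}

```text
clock: 12.22
eef_pos: [530.8, -106.6, 122.8]
tcp_rot: [-3.142, 0.0, 3.027]
contact_force: [0.3, 0.2, -1.1]
opening: 0.503
grasp_force: 0.0
```

```bash
python3 - <<'E'
from rig import telemetry, optics
from h import *
import cv2
s=telemetry.sense();print(s["eef_pos"])
f=optics.grab_frame("side")
im=cv2.resize(f["color"][130:220,200:320,::-1],None,fx=6,fy=6,interpolation=cv2.INTER_CUBIC)
cv2.imwrite("pics/placed.png",im)
E
```

```text
[ 530.78396359 -106.55016553  122.77413206]
```

View pics/placed.png

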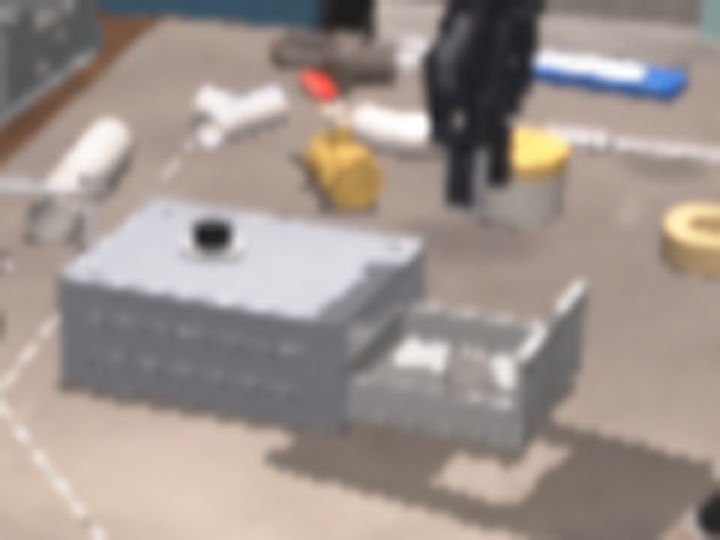

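The nut lies on the tray floor at (470,370) in the crop. Next I'll go in front of the plate with the fingers shut.

>>> {"method": "play_rows", "body": {
  "dp": [
    [0.5, 0, 0],
    [1, 0, 0],
    [1.6, 0, 0],
    [2.2, 0, 0],
    [2.45, 0, 0]
  ],
  "rot": [
    [0, 0, 0],
    [0, 0, 0],
    [0, 0, 0],
    [0, 0, 0],
    [0, 0, 0]
  ],
  "fingers": 0
}}

```text
clock: 12.68
eef_pos: [430.4, -94.9, 121.1]
tcp_rot: [3.141, -0.002, 3.027]
contact_force: [-0.4, 1.6, 0.0]
opening: 0.002
grasp_force: 0.0
```

>>> {"method": "play_rows", "body": {
  "dp": [
    [0, 0, 0.5],
    [0, 0, 1],
    [0, 0, 1.6],
    [0, 0, 2.1],
    [0, 0, 2.35]
  ],
  "rot": [
    [0, 0, 0],
    [0, 0, 0],
    [0, 0, 0],
    [0, 0, 0],
    [0, 0, 0]
  ]
}}

```text
clock: 13.1
eef_pos: [433.4, -95.4, 25.5]
tcp_rot: [3.141, -0.001, 3.027]
contact_force: [-0.7, -0.2, -0.7]
opening: -0.003
grasp_force: 0.0
```

>>> {"method": "play_rows", "body": {
  "dp": [
    [-0.1, 0, 0],
    [-0.2, 0, 0],
    [-0.3, 0, 0],
    [-0.4, 0, 0],
    [-0.5, 0, 0]
  ],
  "rot": [
    [0, 0, 0],
    [0, 0, 0],
    [0, 0, 0],
    [0, 0, 0],
    [0, 0, 0]
  ]
}}

```text
clock: 13.52
eef_pos: [454.9, -97.9, 27.9]
tcp_rot: [-3.141, 0.002, 3.027]
contact_force: [-0.4, 0.3, 0.1]
opening: -0.003
grasp_force: 0.0
```

```bash
cat > loc.py <<'E'
from rig import telemetry
import numpy as np
s=telemetry.sense(); d=s["eef_pos"][:2]-[663,-123]; F=s["contact_force"]
print("local",(d@[.9934,-.115]).round(1),(d@[.115,.9934]).round(1),"z",s["eef_pos"][2].round(1),"push",-(F[:2]@[.9934,-.115]).round(2),F.round(1))
E
python3 loc.py
```

```text
local -209.6 1.0 z 27.9 push 0.41 [-0.4  0.3  0.1]
```

>>> {"method": "play_rows", "body": {
  "dp": [
    [-0.06, 0, 0],
    [-0.12, 0, 0],
    [-0.18, 0, 0],
    [-0.24, 0, 0],
    [-0.3, 0, 0]
  ],
  "rot": [
    [0, 0, 0],
    [0, 0, 0],
    [0, 0, 0],
    [0, 0, 0],
    [0, 0, 0]
  ]
}}

```text
clock: 13.93
eef_pos: [465.5, -99.1, 26.9]
tcp_rot: [3.142, -0.0, 3.027]
contact_force: [0.3, -0.6, 0.2]
opening: -0.001
grasp_force: 0.0
```

>>> {"method": "play_rows", "body": {
  "dp": [
    [-0.06, 0, 0],
    [-0.12, 0, 0],
    [-0.18, 0, 0],
    [-0.24, 0, 0],
    [-0.3, 0, 0]
  ],
  "rot": [
    [0, 0, 0],
    [0, 0, 0],
    [0, 0, 0],
    [0, 0, 0],
    [0, 0, 0]
  ]
}}

```text
clock: 14.35
eef_pos: [476.7, -100.4, 26.7]
tcp_rot: [3.142, -0.001, 3.027]
contact_force: [-2.7, -0.2, 0.5]
opening: 0.004
grasp_force: 1.5
```

>>> {"method": "play_rows", "body": {
  "dp": [
    [-0.06, 0, 0],
    [-0.12, 0, 0],
    [-0.18, 0, 0],
    [-0.24, 0, 0],
    [-0.3, 0, 0]
  ],
  "rot": [
    [0, 0, 0],
    [0, 0, 0],
    [0, 0, 0],
    [0, 0, 0],
    [0, 0, 0]
  ]
}}

```text
clock: 14.77
eef_pos: [489.1, -101.8, 26.7]
tcp_rot: [3.142, -0.001, 3.027]
contact_force: [-3.5, -0.6, 0.3]
opening: 0.002
grasp_force: 1.7
```

```bash
python3 loc.py
```

```text
local -175.2 1.1 z 26.7 push 3.41 [-3.5 -0.6  0.3]
```

>>> {"method": "play_rows", "body": {
  "dp": [
    [-0.06, 0, 0],
    [-0.12, 0, 0],
    [-0.18, 0, 0],
    [-0.24, 0, 0],
    [-0.3, 0, 0]
  ],
  "rot": [
    [0, 0, 0],
    [0, 0, 0],
    [0, 0, 0],
    [0, 0, 0],
    [0, 0, 0]
  ]
}}

```text
clock: 15.18
eef_pos: [500.5, -103.1, 26.7]
tcp_rot: [3.142, -0.002, 3.027]
contact_force: [-8.0, -0.9, 2.3]
opening: -0.002
grasp_force: 3.4
```

>>> {"method": "play_rows", "body": {
  "dp": [
    [-0.05, 0, 0],
    [-0.1, 0, 0],
    [-0.15, 0, 0],
    [-0.2, 0, 0],
    [-0.25, 0, 0]
  ],
  "rot": [
    [0, 0, 0],
    [0, 0, 0],
    [0, 0, 0],
    [0, 0, 0],
    [0, 0, 0]
  ]
}}

```text
clock: 15.6
eef_pos: [510.5, -104.3, 26.8]
tcp_rot: [-3.142, -0.001, 3.027]
contact_force: [-6.2, -1.8, 0.5]
opening: 0.001
grasp_force: 2.7
```

>>> {"method": "play_rows", "body": {
  "dp": [
    [-0.02, 0, 0],
    [-0.04, 0, 0],
    [-0.06, 0, 0],
    [-0.08, 0, 0],
    [-0.1, 0, 0]
  ],
  "rot": [
    [0, 0, 0],
    [0, 0, 0],
    [0, 0, 0],
    [0, 0, 0],
    [0, 0, 0]
  ]
}}

```text
clock: 16.02
eef_pos: [514.7, -104.8, 26.8]
tcp_rot: [-3.142, -0.001, 3.027]
contact_force: [-5.6, -2.0, 0.5]
opening: 0.001
grasp_force: 2.5
```

>>> {"method": "play_rows", "body": {
  "dp": [
    [-0.02, 0, 0],
    [-0.04, 0, 0],
    [-0.06, 0, 0],
    [-0.08, 0, 0],
    [-0.1, 0, 0]
  ],
  "rot": [
    [0, 0, 0],
    [0, 0, 0],
    [0, 0, 0],
    [0, 0, 0],
    [0, 0, 0]
  ]
}}

```text
clock: 16.43
eef_pos: [519.1, -105.2, 27.0]
tcp_rot: [-3.142, -0.0, 3.027]
contact_force: [-4.8, 0.2, 2.9]
opening: 0.001
grasp_force: 2.2
```

```bash
python3 loc.py
```

```text
local -145.0 1.1 z 27.0 push 4.79 [-4.8  0.2  2.9]
```

```bash
python3 - <<'E'
from rig import telemetry, optics
from h import *
import cv2
f=optics.grab_frame("side")
R=np.array([[.9934,.115],[-.115,.9934]])
def L(x,y,z): return [*(np.array([663,-123])+R@[x,y]),z]
im=cv2.resize(f["color"][140:220,225:315,::-1],None,fx=8,fy=7.5,interpolation=cv2.INTER_CUBIC)
for o,c in((31,(0,0,255)),(15,(255,0,0))):
  for p in [L(-103-o,58,64),L(-103-o,58,10)]:
    q=(proj(f,p)-[225,140]+.5)*[8,7.5]; cv2.circle(im,(int(q[0]),int(q[1])),3,c,-1)
cv2.imwrite("pics/mid.png",im)
E
```

```text
(no output)
```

View pics/mid.png

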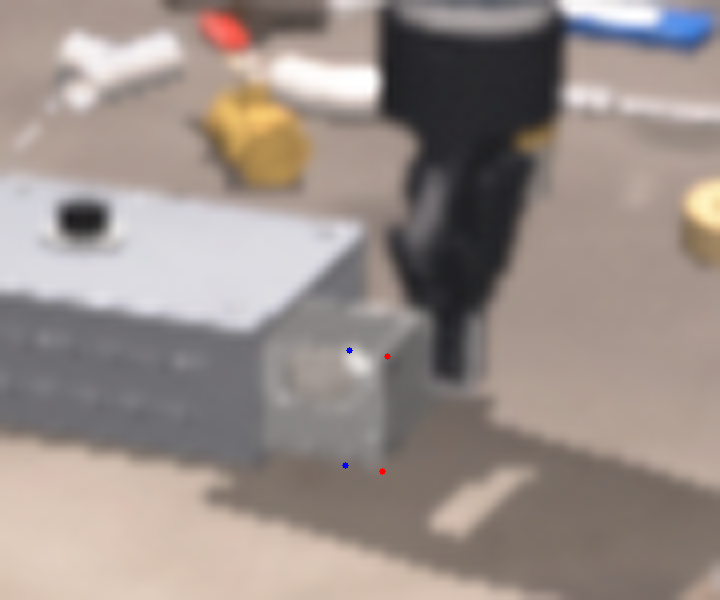

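The plate's near corner at (385,358) matches the red dot for 31 mm out, so the tray sits where I reckoned. I'll go on in slow steps.

>>> {"method": "play_rows", "body": {
  "dp": [
    [-0.02, 0, 0],
    [-0.04, 0, 0],
    [-0.06, 0, 0],
    [-0.08, 0, 0],
    [-0.1, 0, 0]
  ],
  "rot": [
    [0, 0, 0],
    [0, 0, 0],
    [0, 0, 0],
    [0, 0, 0],
    [0, 0, 0]
  ]
}}

```text
clock: 16.9
eef_pos: [523.1, -105.7, 27.0]
tcp_rot: [3.142, 0.0, 3.027]
contact_force: [-5.2, 0.1, 3.7]
opening: 0.004
grasp_force: 2.3
```

>>> {"method": "play_rows", "body": {
  "dp": [
    [-0.02, 0, 0],
    [-0.04, 0, 0],
    [-0.06, 0, 0],
    [-0.08, 0, 0],
    [-0.1, 0, 0]
  ],
  "rot": [
    [0, 0, 0],
    [0, 0, 0],
    [0, 0, 0],
    [0, 0, 0],
    [0, 0, 0]
  ]
}}

```text
clock: 17.32
eef_pos: [527.0, -106.1, 26.9]
tcp_rot: [3.142, -0.0, 3.027]
contact_force: [-5.6, -0.3, 3.0]
opening: 0.0
grasp_force: 2.5
```

>>> {"method": "play_rows", "body": {
  "dp": [
    [-0.02, 0, 0],
    [-0.04, 0, 0],
    [-0.06, 0, 0],
    [-0.07, 0, 0],
    [-0.08, 0, 0]
  ],
  "rot": [
    [0, 0, 0],
    [0, 0, 0],
    [0, 0, 0],
    [0, 0, 0],
    [0, 0, 0]
  ]
}}

```text
clock: 17.73
eef_pos: [529.5, -106.5, 26.8]
tcp_rot: [3.142, -0.001, 3.027]
contact_force: [-6.7, -0.0, 5.0]
opening: -0.002
grasp_force: 3.5
```

```bash
python3 loc.py
```

```text
local -134.5 1.1 z 26.8 push 6.69 [-6.7 -0.   5. ]
```

>>> {"method": "play_rows", "body": {
  "dp": [
    [-0.01, 0, 0],
    [-0.02, 0, 0],
    [-0.03, 0, 0],
    [-0.03, 0, 0],
    [-0.03, 0, 0]
  ],
  "rot": [
    [0, 0, 0],
    [0, 0, 0],
    [0, 0, 0],
    [0, 0, 0],
    [0, 0, 0]
  ]
}}

```text
clock: 18.15
eef_pos: [530.7, -106.6, 26.8]
tcp_rot: [3.142, -0.001, 3.027]
contact_force: [-6.3, -0.0, 5.1]
opening: 0.007
grasp_force: 3.4
```

>>> {"method": "play_rows", "body": {
  "dp": [
    [-0.01, 0, 0],
    [-0.02, 0, 0],
    [-0.03, 0, 0],
    [-0.03, 0, 0],
    [-0.03, 0, 0]
  ],
  "rot": [
    [0, 0, 0],
    [0, 0, 0],
    [0, 0, 0],
    [0, 0, 0],
    [0, 0, 0]
  ]
}}

```text
clock: 18.57
eef_pos: [531.7, -106.7, 26.7]
tcp_rot: [3.142, -0.002, 3.027]
contact_force: [-7.4, 0.6, 5.5]
opening: -0.006
grasp_force: 3.6
```

>>> {"method": "play_rows", "body": {
  "dp": [
    [-0.01, 0, 0],
    [-0.02, 0, 0],
    [-0.03, 0, 0],
    [-0.03, 0, 0],
    [-0.03, 0, 0]
  ],
  "rot": [
    [0, 0, 0],
    [0, 0, 0],
    [0, 0, 0],
    [0, 0, 0],
    [0, 0, 0]
  ]
}}

```text
clock: 18.98
eef_pos: [532.8, -106.8, 26.7]
tcp_rot: [3.142, -0.002, 3.027]
contact_force: [-7.6, 0.8, 5.0]
opening: -0.004
grasp_force: 3.8
```

>>> {"method": "play_rows", "body": {
  "dp": [
    [-0.01, 0, 0],
    [-0.02, 0, 0],
    [-0.03, 0, 0],
    [-0.03, 0, 0],
    [-0.03, 0, 0]
  ],
  "rot": [
    [0, 0, 0],
    [0, 0, 0],
    [0, 0, 0],
    [0, 0, 0],
    [0, 0, 0]
  ]
}}

```text
clock: 19.4
eef_pos: [533.9, -106.9, 26.7]
tcp_rot: [3.142, -0.002, 3.027]
contact_force: [-7.5, 0.7, 4.8]
opening: -0.002
grasp_force: 3.9
```

>>> {"method": "play_rows", "body": {
  "dp": [
    [-0.01, 0, 0],
    [-0.02, 0, 0],
    [-0.03, 0, 0],
    [-0.03, 0, 0],
    [-0.03, 0, 0]
  ],
  "rot": [
    [0, 0, 0],
    [0, 0, 0],
    [0, 0, 0],
    [0, 0, 0],
    [0, 0, 0]
  ]
}}

```text
clock: 19.82
eef_pos: [535.0, -107.1, 26.7]
tcp_rot: [3.142, -0.002, 3.027]
contact_force: [-7.9, 0.2, 6.2]
opening: 0.002
grasp_force: 4.1
```

>>> {"method": "play_rows", "body": {
  "dp": [
    [-0.01, 0, 0],
    [-0.02, 0, 0],
    [-0.03, 0, 0],
    [-0.03, 0, 0],
    [-0.03, 0, 0]
  ],
  "rot": [
    [0, 0, 0],
    [0, 0, 0],
    [0, 0, 0],
    [0, 0, 0],
    [0, 0, 0]
  ]
}}

```text
clock: 20.23
eef_pos: [536.5, -107.2, 26.7]
tcp_rot: [3.142, -0.002, 3.027]
contact_force: [-6.8, 0.8, 4.6]
opening: -0.003
grasp_force: 3.6
```

>>> {"method": "play_rows", "body": {
  "dp": [
    [-0.01, 0, 0],
    [-0.02, 0, 0],
    [-0.03, 0, 0],
    [-0.03, 0, 0],
    [-0.03, 0, 0]
  ],
  "rot": [
    [0, 0, 0],
    [0, 0, 0],
    [0, 0, 0],
    [0, 0, 0],
    [0, 0, 0]
  ]
}}

```text
clock: 20.65
eef_pos: [537.9, -107.4, 26.7]
tcp_rot: [3.142, -0.001, 3.027]
contact_force: [-6.3, -0.2, 4.1]
opening: 0.001
grasp_force: 3.1
```

>>> {"method": "play_rows", "body": {
  "dp": [
    [-0.01, 0, 0],
    [-0.02, 0, 0],
    [-0.025, 0, 0],
    [-0.025, 0, 0],
    [-0.025, 0, 0]
  ],
  "rot": [
    [0, 0, 0],
    [0, 0, 0],
    [0, 0, 0],
    [0, 0, 0],
    [0, 0, 0]
  ]
}}

```text
clock: 21.07
eef_pos: [539.1, -107.5, 26.7]
tcp_rot: [3.142, -0.001, 3.027]
contact_force: [-6.0, -0.7, 2.6]
opening: 0.001
grasp_force: 2.8
```

>>> {"method": "play_rows", "body": {
  "dp": [
    [-0.01, 0, 0],
    [-0.02, 0, 0],
    [-0.025, 0, 0],
    [-0.025, 0, 0],
    [-0.025, 0, 0]
  ],
  "rot": [
    [0, 0, 0],
    [0, 0, 0],
    [0, 0, 0],
    [0, 0, 0],
    [0, 0, 0]
  ]
}}

```text
clock: 21.48
eef_pos: [540.0, -107.6, 26.7]
tcp_rot: [3.142, -0.001, 3.027]
contact_force: [-5.8, 0.7, 3.0]
opening: 0.001
grasp_force: 2.8
```

>>> {"method": "play_rows", "body": {
  "dp": [
    [-0.01, 0, 0],
    [-0.02, 0, 0],
    [-0.025, 0, 0],
    [-0.025, 0, 0],
    [-0.025, 0, 0]
  ],
  "rot": [
    [0, 0, 0],
    [0, 0, 0],
    [0, 0, 0],
    [0, 0, 0],
    [0, 0, 0]
  ]
}}

```text
clock: 21.9
eef_pos: [541.0, -107.8, 26.7]
tcp_rot: [-3.142, -0.001, 3.027]
contact_force: [-6.2, -0.0, 3.6]
opening: 0.001
grasp_force: 2.8
```

>>> {"method": "play_rows", "body": {
  "dp": [
    [-0.01, 0, 0],
    [-0.02, 0, 0],
    [-0.025, 0, 0],
    [-0.025, 0, 0],
    [-0.025, 0, 0]
  ],
  "rot": [
    [0, 0, 0],
    [0, 0, 0],
    [0, 0, 0],
    [0, 0, 0],
    [0, 0, 0]
  ]
}}

```text
clock: 22.32
eef_pos: [542.0, -107.9, 26.7]
tcp_rot: [3.142, -0.001, 3.027]
contact_force: [-6.7, -0.3, 2.5]
opening: 0.001
grasp_force: 2.9
```

>>> {"method": "play_rows", "body": {
  "dp": [
    [-0.01, 0, 0],
    [-0.02, 0, 0],
    [-0.025, 0, 0],
    [-0.025, 0, 0],
    [-0.025, 0, 0]
  ],
  "rot": [
    [0, 0, 0],
    [0, 0, 0],
    [0, 0, 0],
    [0, 0, 0],
    [0, 0, 0]
  ]
}}

```text
clock: 22.73
eef_pos: [543.0, -108.0, 26.7]
tcp_rot: [3.142, -0.001, 3.027]
contact_force: [-5.9, 0.1, 3.2]
opening: -0.001
grasp_force: 2.9
```

>>> {"method": "play_rows", "body": {
  "dp": [
    [-0.01, 0, 0],
    [-0.02, 0, 0],
    [-0.025, 0, 0],
    [-0.025, 0, 0],
    [-0.025, 0, 0]
  ],
  "rot": [
    [0, 0, 0],
    [0, 0, 0],
    [0, 0, 0],
    [0, 0, 0],
    [0, 0, 0]
  ]
}}

```text
clock: 23.15
eef_pos: [544.0, -108.1, 26.7]
tcp_rot: [3.142, -0.001, 3.027]
contact_force: [-6.2, 0.2, 2.5]
opening: -0.003
grasp_force: 2.9
```

>>> {"method": "play_rows", "body": {
  "dp": [
    [-0.01, 0, 0],
    [-0.02, 0, 0],
    [-0.025, 0, 0],
    [-0.025, 0, 0],
    [-0.025, 0, 0]
  ],
  "rot": [
    [0, 0, 0],
    [0, 0, 0],
    [0, 0, 0],
    [0, 0, 0],
    [0, 0, 0]
  ]
}}

```text
clock: 23.57
eef_pos: [544.9, -108.2, 26.7]
tcp_rot: [3.142, -0.001, 3.027]
contact_force: [-5.9, 0.8, 3.0]
opening: -0.003
grasp_force: 2.9
```

>>> {"method": "play_rows", "body": {
  "dp": [
    [-0.01, 0, 0],
    [-0.02, 0, 0],
    [-0.025, 0, 0],
    [-0.025, 0, 0],
    [-0.025, 0, 0]
  ],
  "rot": [
    [0, 0, 0],
    [0, 0, 0],
    [0, 0, 0],
    [0, 0, 0],
    [0, 0, 0]
  ]
}}

```text
clock: 23.98
eef_pos: [546.4, -108.4, 26.7]
tcp_rot: [-3.142, -0.0, 3.027]
contact_force: [-5.0, 0.1, 0.0]
opening: -0.003
grasp_force: 2.0
```

>>> {"method": "play_rows", "body": {
  "dp": [
    [-0.01, 0, 0],
    [-0.02, 0, 0],
    [-0.02, 0, 0],
    [-0.02, 0, 0],
    [-0.02, 0, 0]
  ],
  "rot": [
    [0, 0, 0],
    [0, 0, 0],
    [0, 0, 0],
    [0, 0, 0],
    [0, 0, 0]
  ]
}}

```text
clock: 24.4
eef_pos: [548.3, -108.6, 27.2]
tcp_rot: [-3.142, 0.002, 3.027]
contact_force: [0.4, 0.4, -0.1]
opening: -0.001
grasp_force: 0.0
```

>>> {"method": "play_rows", "body": {
  "dp": [
    [-0.01, 0, 0],
    [-0.02, 0, 0],
    [-0.02, 0, 0],
    [-0.02, 0, 0],
    [-0.02, 0, 0]
  ],
  "rot": [
    [0, 0, 0],
    [0, 0, 0],
    [0, 0, 0],
    [0, 0, 0],
    [0, 0, 0]
  ]
}}

```text
clock: 24.82
eef_pos: [548.3, -108.6, 27.0]
tcp_rot: [-3.142, 0.0, 3.027]
contact_force: [0.5, 0.3, -0.7]
opening: -0.002
grasp_force: 0.0
```

The force fell to zero with the fingers close behind the plate, so the tray has snapped onto the inner catch. I'll back off and check.

>>> {"method": "play_rows", "body": {
  "dp": [
    [0.1, 0, 0],
    [0.3, 0, 0],
    [0.6, 0, 0],
    [1.0, 0, 0],
    [1.5, 0, 0]
  ],
  "rot": [
    [0, 0, 0],
    [0, 0, 0],
    [0, 0, 0],
    [0, 0, 0],
    [0, 0, 0]
  ]
}}

```text
clock: 25.23
eef_pos: [487.9, -101.6, 26.9]
tcp_rot: [-3.142, 0.001, 3.027]
contact_force: [0.1, -0.3, -0.8]
opening: -0.007
grasp_force: 0.0
```

>>> {"method": "play_rows", "body": {
  "dp": [
    [0.3, 0, -0.5],
    [0.5, 0, -1.2],
    [0.5, 0, -2],
    [0.5, 0, -2.6],
    [0.5, 0, -3]
  ],
  "rot": [
    [0, 0, 0],
    [0, 0, 0],
    [0, 0, 0],
    [0, 0, 0],
    [0, 0, 0]
  ]
}}

```text
clock: 25.65
eef_pos: [468.5, -99.5, 149.3]
tcp_rot: [-3.141, 0.002, 3.027]
contact_force: [0.3, 0.2, 0.2]
opening: -0.003
grasp_force: 0.0
```

```bash
python3 - <<'E'
from rig import telemetry, optics
from h import *
import cv2
R=np.array([[.9934,.115],[-.115,.9934]])
def L(x,y,z): return [*(np.array([663,-123])+R@[x,y]),z]
a=optics.grab_frame("side");m=cv2.imread("pics/side0.png")[...,::-1]
g=cv2.cvtColor(a["color"],cv2.COLOR_RGB2GRAY)
# gray profile along the near lower edge of the tray side (y=58,z=25), labelled by "out"
for nm,im in(("start",cv2.cvtColor(m.copy(),cv2.COLOR_RGB2GRAY)),("now",g)):
    print(nm,[(o,int(cv2.getRectSubPix(im,(1,1),tuple(map(float,proj(a,L(-103-o,58,30)))))[0,0])) for o in range(-16,56,4)])
print([(o,proj(a,L(-103-o,58,30)).round(0).tolist()) for o in(0,33)])
E
```

```text
start [(-16, 142), (-12, 147), (-8, 146), (-4, 143), (0, 142), (4, 146), (8, 148), (12, 147), (16, 141), (20, 142), (24, 146), (28, 140), (32, 116), (36, 108), (40, 110), (44, 120), (48, 149), (52, 175)]
now [(-16, 136), (-12, 140), (-8, 135), (-4, 127), (0, 117), (4, 105), (8, 104), (12, 108), (16, 121), (20, 152), (24, 171), (28, 175), (32, 177), (36, 171), (40, 142), (44, 119), (48, 114), (52, 111)]
[(0, [263.0, 195.0]), (33, [273.0, 197.0])]
```

The tray edge has moved in from 33 mm to about 3 mm out and stays there with nothing touching it. I'll hand in.

```bash
python3 -c "
from rig import r
print(r.sign_off())"
```

```text
the job is handed in; nothing more can be done
None
```

The job is handed in: the tray was popped out, the nut placed in it and the tray pushed home, reading about 3 mm out and staying there with the arm clear. The judge returned no verdict, so a pass is not confirmed.

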